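Set and clamp the gauge stop to a sample bolt

ROBOT

A 6-joint arm with a two-finger parallel gripper is mounted at the origin on the work surface. World frame = base frame: x ahead of the robot, y to its left, z up, the work surface at z = 0. Lengths are in mm, angles in rad, forces in N, time in s.
With the tool pointing down it reaches from about 300 to 775 mm from the base axis. Payload 14.6 kg.
Tool frame: the origin (TCP) lies midway between the tips of the shut fingers; the grasp point (between the pads) lies 19 mm behind it; y points along the fingers, z is the direction in which the jaws open and shut, and the axes are right-handed (so a half turn about y gives the same grasp; the last joint's range is limited). The gripper opens to 94 mm and grips with 3 to 60 N. Pads are 16 mm wide; open, the fingers measure 119 mm over their backs; the gripper's body (75 mm by 177 mm) begins 78 mm behind the grasp point.
Start: joints at [-1.202, 0.3, 1.521, -0, 1.321, -0.067], TCP at [232.167, -498.586, 205.446] pointing down, gripper open.
Joint ranges: [-3.03, 3.03], [-0.79, 2.21], [0.23, 2.52], [-1.04, 4.18], [0, 3.07], [-2.55, 2.55]. Speed limits (rad/s): [2.22, 2.22, 2.57, 3.14, 3.14, 3.14].

INTERFACE

Orientations are given as [roll, pitch, yaw] about the fixed x, y, z axes, in that order (R = Rz(yaw) Ry(pitch) Rx(roll)).
In Python, from cell import manip gives the robot as it stands.
- The arm moves only by the tool play_rows, never from a script. Its argument "series" is a list of rows, each a list of 3 entries, a list of its own where there are three numbers: the shift along the tool's x, y, z in m, then the turn about the tool's y in rad, then the closure, from 0 (fully open) to 1 (shut). In form: [[[dx, dy, dz], twist, grip], ...]. A call has 1 to 20 rows; each row is the pose to reach, as a shift and turn from the pose measured when the call began, along the tool's axes at that moment; what a row does not reach only later rows make up. A row lasts 1/10 s, in which the tool goes at most 50 mm and 8.59 degrees, less where a joint would pass 70% of its speed; a pose out of reach is approached as far as the arm can. A call with a gripper value outside its range is refused whole. The fingers move at their own pace and stop on an object; "squeeze" is the grip in N (left out, the last holds). Time passes only in rows, so rows that repeat a pose let the fingers close. It gives the time, the measured TCP pose, the force and the opening at its end, in the units of the state.
- manip.read_state(): the state, without advancing time (a new reading comes with each control period).
- manip.camera(name): name is "scene" or "side" or "wrist"; returns the picture (384x512x3 uint8, red, green, blue); there is no depth.
- manip.camera_params(name): a dict with "K" (3x3 intrinsics, pixels), "dist_coeffs" ([k1, k2, p1, p2, k3] as OpenCV has them; the pictures are not rectified), "rvec" (rotation vector, rad) and "tvec" (3), from world to camera coordinates, as OpenCV has them. Camera axes: x right, y down, z forward; pixel columns grow to the right and rows downward; lengths in mm; the calibration is good to about 2 mm. A picture is of the moment at which its call begins: read the wrist's pose just before it. camera_params takes no time and is no camera call; for the wrist camera it gives the pose at the moment of the call.
- manip.sign_off(): hands the job in, once; it reports no verdict.
The state is a dict: "clock": time; "joints": joint angles; "qd": joint speeds; "effort": joint torques, N m; "eef_pos": TCP position; "eef_rot": TCP orientation; "wrist_force": force on the tool from outside, world axes, zero at the start; "moment": the same for the moment, N m; "finger_gap": finger opening in mm.
Only numpy, scipy, OpenCV 4.12 (cv2) and the standard library are available. Lean on these libraries where they do the work, as an engineer would, in place of code of your own. Each camera call takes 0.05 s, during which the arm holds its last target. There are 200 camera calls.

TASK

Set the length gauge to the brass bolt: lay the bolt in the gauge's cradle with its head towards the fixed stud, slide the stop up until the bolt is held without play between stud and stop, then flip the red cam lever right over to lock the stop there. Leave the bolt in the gauge, let go of everything, and leave the other two bolts where they lie.

Things in the scene. Friction and masses are not known exactly. Their poses are not given: they have to be found in the camera images.
- gauge: The length gauge: blue base plate 90 x 400 x 12 mm fixed to the bench; origin under its centre, z up, y along the rail from stud (-y) to stop (+y), x away from the robot. On its centre line, in y: blue anvil block, 64 mm wide and high, from -190 to -165 mm, with the stud; two cradle blocks; rail (26 mm high) from -22 to 198 mm, on it a rib 8 wide, 50 high, from 14 to 198 mm.
- cradle (a point): Midway between the two aluminium cradle blocks, at their floors' height (30 mm above the bench), gauge y = -92 mm. Blocks: gauge y -163 to -128 for the bolt's head, -56 to -24 for its nut, with guides 10 mm high and 35 mm apart along both sides of each floor. Between them (72 mm) is only the base plate, 12 mm high: room for fingers. A lying bolt's axis is 42 mm above the bench.
- stud_face (a point): Centre of the steel stud's flat end face (22 mm across), 42 mm above the bench, looking along the gauge's +y. The stud is screwed out of the anvil by a different amount each time (face at gauge y = -160 to -148 mm) and does not move when pushed.
- bolt: The brass bolt with its nut, 140 mm long, about 0.3 kg, lying along its y axis: hexagonal head at -y (24 mm across flats, 28 across corners, 10 thick), round shank 16 mm thick, nut of the head's width 112 to 125 mm from the head's face. Rests on flats of head and nut. Origin mid-length on the underside, 12 mm below the axis, z up. Bare shank from y = -60 to +42 mm.
- bolt_head (a point): Centre of the outer face of the brass bolt's head (70 mm from its middle, on its axis).
- bolt_tip (a point): Centre of the brass bolt's threaded end face (70 mm from its middle, on its axis).
- bolt_steel: Bystander: dark steel bolt with nut, 110 mm long, lying on the bench; same shape; origin mid-length on the underside.
- bolt_black: Bystander: black bolt with nut, 120 mm long, lying on the bench; same shape; origin mid-length on the underside.
- stop (a joint): Position of the sliding stop along the rail, 0 to 0.10 m; its face is at gauge y = -0.022 m + this value; it slides towards the stud as the value falls. It drags with about 8 N and stays where it is left. In this model the drag does not grow when the lever is over, so do not knock the stop out of place while flipping it or afterwards.
- stop_face (a point): Centre (on the bolt's axis, 42 mm above the bench) of the grey stop's flat face that looks to the stud; axes as the gauge. The face block is 48 mm wide, 50 mm long in y, its top 56 mm above the bench; behind it a flat carriage (48 wide, top at 52 mm) runs to 125 mm (+y) behind the face.
- fin_top (a point): Middle of the top edge of the yellow grip fin that stands on the stop's carriage, 110 mm behind the face, 90 mm above the bench. The fin is 10 mm thick along the rail (y), 40 mm wide across it (x), 38 mm high: it can be pinched from above to slide the stop.
- lever_pivot (a point): Axis of the cam lever, parallel to the rail (gauge y), on top of the stop 36 mm behind its face and 64 mm above the bench.
- lever_tip (a point): Free end of the red lever on its centre line, 88 mm from the pivot axis. The arm is 8 to 10 mm thick; its red grip is 18 mm wide along y and runs from 35 to 90 mm from the pivot.
- lever (a joint): Cam lever angle, 0 to 2.0 rad. At 0 (open) it leans 25 degrees from upright away from the robot (gauge +x); it swings up and over towards the robot and at 2.0, its end stop, lies level (locked), pointing to gauge -x, 64 mm above the bench. It is stiff all the way, needing about 6 N at the grip, and stays where it is left.
There are look-alikes about, which are no part of the job. Of the things that look like the bolt, the largest one is meant.

How it is judged:
By the outcome, as a careful person would: the job done as asked, in the order asked, and still so for the second after the job is handed in, with the robot touching nothing.
It also fails if it takes over 58 s, if anything falls off the work surface, if the arm or the gripper's body presses on something with over 40 N, if the wrist force passes 120 N, or if a joint passes its speed limit or range.

## Working session

There is one attempt and no reset: what is moved stays moved. The work goes in short steps, Python scripts to look and compute and a tool call to move; the robot and the scene stay as the last step left them, time stands still between calls to the robot, and variables do not carry over. Pictures are saved under pics/ and viewed, about 8 in all and at most 12, crops included, and the job is handed in when it is done.

Besides the shell and the picture viewer there is one more tool, called in YAML: its name, and indented under it one key for each argument. play_rows: Moves the arm, as the interface text tells. Its arguments: {"type":"object","properties":{"series":{"type":"array","items":{"type":"array"}},"squeeze":{"type":"number"}},"required":["series"]}

```bash
mkdir -p pics; ls
python3 - <<'E'
from cell import manip
import cv2,numpy as np
s=manip.read_state();print(s['eef_pos'],s['eef_rot'],s['clock'],s['finger_gap'])
a=manip.camera('scene');b=manip.camera('side')
cv2.imwrite('pics/scene.png',a[...,::-1]);cv2.imwrite('pics/side.png',b[...,::-1])
for n in('scene','side','wrist'):print(n,manip.camera_params(n))
E
```

```text
pics
[ 232.07402035 -498.35476022  204.859741  ] [-1.57200276e+00  6.24964211e-05 -2.70575244e+00] 0.0 94.0965941893588
scene {'K': array([[440.61903625,   0.        , 265.3928484 ],
       [  0.        , 440.61903625, 193.85354128],
       [  0.        ,   0.        ,   1.        ]]), 'dist_coeffs': array([-0.07172278,  0.        ,  0.        ,  0.        ,  0.        ]), 'rvec': array([ 2.29137153,  1.22288801, -0.37731314]), 'tvec': array([-285.22499183, -268.12203985, 1449.62719109])}
side {'K': array([[438.85814014,   0.        , 264.02860991],
       [  0.        , 438.85814014, 196.3915746 ],
       [  0.        ,   0.        ,   1.        ]]), 'dist_coeffs': array([0.04110297, 0.        , 0.        , 0.        , 0.        ]), 'rvec': array([ 0.33228921, -2.75106702,  1.29945294]), 'tvec': array([469.34342008, 155.27947722, 965.2666805 ])}
wrist {'K': array([[292.87832781,   0.        , 254.34716344],
       [  0.        , 292.87832781, 187.7251865 ],
       [  0.        ,   0.        ,   1.        ]]), 'dist_coeffs': array([0.01239673, 0.        , 0.        , 0.        , 0.        ]), 'rvec': array([-2.45077633,  1.56264545,  0.21408278]), 'tvec': array([-549.0539117 ,  -27.2496443 ,  390.75411798])}
```

View pics/scene.png

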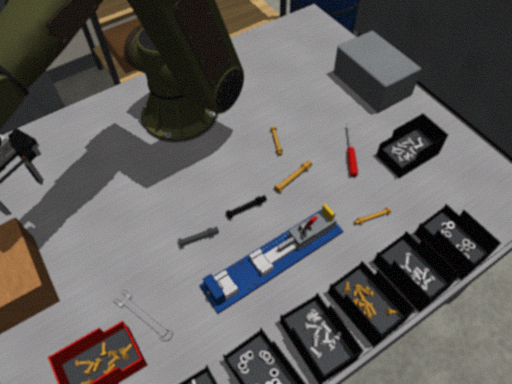

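View pics/side.png

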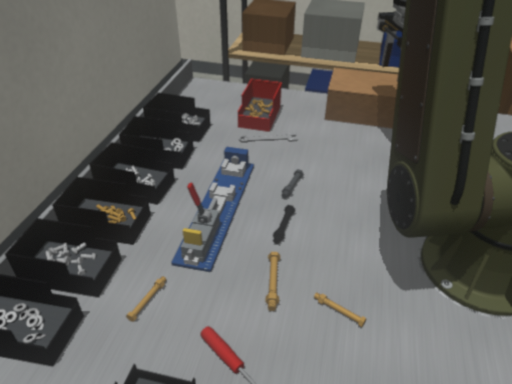

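The largest brass bolt is at scene (277–310, 190–163) and side (274, 255–303). The gauge runs from scene (215,295) at the anvil to (335,220) at the stop, and its lever is open. I'll get rough positions next.

```bash
cat > h.py <<'E'
import cv2,numpy as np
from scipy.spatial.transform import Rotation as Ro
def ray(P,uv):
    n=cv2.undistortPoints(np.array([[uv]],float),P['K'],P['dist_coeffs'])[0,0]
    R=cv2.Rodrigues(P['rvec'])[0]
    return -R.T@P['tvec'],R.T@np.r_[n,1]
def onz(P,uv,z):
    c,d=ray(P,uv);return c+d*(z-c[2])/d[2]
def proj(P,X):
    return cv2.projectPoints(np.atleast_2d(np.array(X,float)),P['rvec'],P['tvec'],P['K'],P['dist_coeffs'])[0][:,0]
E
python3 - <<'E'
from h import *
from cell import manip
np.set_printoptions(precision=1,suppress=True)
S=manip.camera_params('scene');D=manip.camera_params('side')
for n,P,uv,z in [('b1',S,(277,189),12),('b2',S,(310,163),12),('b1',D,(274,255),12),('b2',D,(272,303),12),
 ('plate nearR',S,(217,310),0),('plate far',S,(342,232),0),('pl',S,(203,288),12),('fin',S,(328,208),90),('fin',D,(193,231),90),('plate',D,(178,260),0),('plate',D,(211,267),0),('anvil',D,(236,152),64)]:
    print(n,onz(P,uv,z))
W=manip.camera_params('wrist');s=manip.read_state()
R=cv2.Rodrigues(W['rvec'])[0];T=Ro.from_euler('xyz',s['eef_rot']).as_matrix()
print('cam in tool',T.T@(-R.T@W['tvec']-s['eef_pos']),'\ncam axes in tool\n',T.T@R.T,'\ntool\n',T)
E
```

```text
b1 [438.9  89.9  12. ]
b2 [416.3 225.2  12. ]
b1 [439.6  86.5  12. ]
b2 [416.4 212.1  12. ]
plate nearR [ 647.1 -232.5    0. ]
plate far [648.1 161.1   0. ]
pl [ 582.9 -234.1   12. ]
fin [604.5 133.8  90. ]
fin [603.2 133.5  90. ]
plate [642.7 141.7   0. ]
plate [566.4 143.3   0. ]
anvil [ 609.7 -206.7   64. ]
cam in tool [ -77.9 -178.2   -0.4] 
cam axes in tool
 [[ 0.   1.   0.3]
 [ 0.  -0.3  1. ]
 [ 1.  -0.  -0. ]] 
tool
 [[-0.9 -0.   0.4]
 [-0.4  0.  -0.9]
 [-0.  -1.  -0. ]]
```

```bash
cat >> h.py <<'E'
def rel(s,target,jaw=None):
    """shift in tool axes (m) and twist (rad) to a world TCP target (mm) with jaw yaw (rad)"""
    T=Ro.from_euler('xyz',s['eef_rot']).as_matrix()
    sh=T.T@(np.array(target,float)-s['eef_pos'])/1000
    cur=np.arctan2(T[1,2],T[0,2])
    tw=0 if jaw is None else -((jaw-cur+np.pi/2)%np.pi-np.pi/2) 
    return np.round(sh,4),round(float(tw),4),round(float(cur),4)
E
python3 - <<'E'
from h import *
from cell import manip
s=manip.read_state()
print(rel(s,(428,140,190)),rel(s,(428,140,190),0.17),s['joints'])
E
```

```text
(array([-0.4471,  0.0155, -0.496 ]), 0.0, -1.135) (array([-0.4471,  0.0155, -0.496 ]), -1.305, -1.135) [-1.20159161e+00  3.00420876e-01  1.52148167e+00  1.01232314e-06
  1.32068245e+00 -6.65968165e-02]
```

play_rows:
  series:
    - [[-0.447, 0.015, -0.496], -1.305, 0]
    - [[-0.447, 0.015, -0.496], -1.305, 0]
    - [[-0.447, 0.015, -0.496], -1.305, 0]
    - [[-0.447, 0.015, -0.496], -1.305, 0]
    - [[-0.447, 0.015, -0.496], -1.305, 0]
    - [[-0.447, 0.015, -0.496], -1.305, 0]
    - [[-0.447, 0.015, -0.496], -1.305, 0]
    - [[-0.447, 0.015, -0.496], -1.305, 0]
    - [[-0.447, 0.015, -0.496], -1.305, 0]
    - [[-0.447, 0.015, -0.496], -1.305, 0]
    - [[-0.447, 0.015, -0.496], -1.305, 0]
    - [[-0.447, 0.015, -0.496], -1.305, 0]
    - [[-0.447, 0.015, -0.496], -1.305, 0]
    - [[-0.447, 0.015, -0.496], -1.305, 0]
    - [[-0.447, 0.015, -0.496], -1.305, 0]
    - [[-0.447, 0.015, -0.496], -1.305, 0]
    - [[-0.447, 0.015, -0.496], -1.305, 0]
    - [[-0.447, 0.015, -0.496], -1.305, 0]
  squeeze: 30

```text
clock: 1.9
eef_pos: [427.9, 139.0, 190.7]
eef_rot: [-1.571, 0.001, -1.402]
wrist_force: [0.7, -0.0, 0.4]
finger_gap: 94.1
```

Run:
```python
from h import *
from cell import manip
import pickle
s=manip.read_state();P=manip.camera_params('wrist')
a=manip.camera('wrist');cv2.imwrite('pics/w1.png',a[...,::-1]);pickle.dump((s,P),open('w1.pkl','wb'))
print(s['eef_pos'],s['eef_rot'],s['clock'],s['joints'],proj(P,[[439,88,12],[416,220,12]]))
```

```text
[427.89586171 139.003836   190.66468187] [-1.57068422e+00  9.62957442e-04 -1.40228781e+00] 1.9 [2.32084432e-01 8.89376395e-02 1.80874326e+00 1.00728404e-03
 1.24373885e+00 6.32524516e-02] [[256.16914768 211.22664418]
 [255.85568101 103.35241247]]
```

View pics/w1.png

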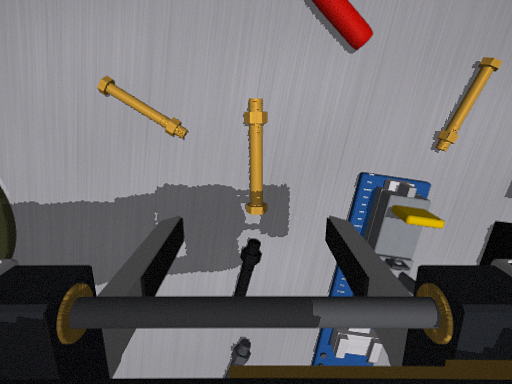

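The wrist view shows the brass bolt with its thread tip at (255,98), nut at (256,118) and head face at (256,214). The head already points to world −y. Gripper closure will be along its width, so no reversal is needed.

Run:
```python
from h import *
from cell import manip
import pickle
s,P=pickle.load(open('w1.pkl','rb'))
a=cv2.imread('pics/w1.png');h=cv2.cvtColor(a,cv2.COLOR_BGR2HSV)
m=cv2.inRange(h,(12,110,60),(30,255,255));m[:, :215]=0;m[:,300:]=0;m[230:]=0;m[:80]=0
ys,xs=np.nonzero(m);print('rows',ys.min(),ys.max())
for r in (98,104,130,150,170,190,212):
    c=xs[ys==r];print(r,c.min(),c.max())
tip=onz(P,(255.5,ys.min()),12);hd=onz(P,(256.5,ys.max()),5);hd2=onz(P,(256.5,ys.max()),12);print(tip,hd,hd2,np.linalg.norm(tip-hd2))
v=tip-hd2;print('dir',np.arctan2(v[1],v[0])-np.pi/2)
print(P['tvec'],onz(P,(253,240),12))
```

```text
rows 98 214
98 253 260
104 249 261
130 249 262
150 250 262
170 250 262
190 251 262
212 248 264
[414.58327054 225.82239648  12.        ] [440.57192837  81.72443049   5.        ] [440.06776341  84.3100225   12.        ] 143.7887734330899
dir 0.17817689155794514
[-445.194955     40.18593913  393.35307221] [441.70300596  47.27763035  12.        ]
```

Run:
```python
from h import *
from cell import manip
s=manip.read_state()
print(rel(s,(427.5,153,60),.175),rel(s,(427.5,153,4),0.175))
```

```text
(array([-0.0136,  0.1307,  0.0019]), -0.0064, 0.1686) (array([-0.0136,  0.1867,  0.0019]), -0.0064, 0.1686)
```

play_rows:
  series:
    - [[-0.0136, 0.05, 0.002], -0.006, 0]
    - [[-0.0136, 0.1, 0.002], -0.006, 0]
    - [[-0.0136, 0.14, 0.002], -0.006, 0.3]
    - [[-0.0136, 0.17, 0.002], -0.006, 0.4]
    - [[-0.0136, 0.186, 0.002], -0.006, 0.5]
    - [[-0.0136, 0.1865, 0.002], -0.006, 0.5]
    - [[-0.0136, 0.1865, 0.002], -0.006, 1]
    - [[-0.0136, 0.1865, 0.002], -0.006, 1]
    - [[-0.0136, 0.1865, 0.002], -0.006, 1]
    - [[-0.0136, 0.1865, 0.002], -0.006, 1]
    - [[-0.0136, 0.1865, 0.002], -0.006, 1]
    - [[-0.0136, 0.1865, 0.002], -0.006, 1]
  squeeze: 30

```text
clock: 3.15
eef_pos: [427.7, 153.1, 4.4]
eef_rot: [-1.57, 0.001, -1.396]
wrist_force: [-0.2, -0.1, -0.9]
finger_gap: 16.9
```

Run:
```python
from h import *
from cell import manip
s=manip.read_state()
print(rel(s,(480,-70,160),0))
```

```text
(array([ 0.2286, -0.1559,  0.0128]), 0.1746, 0.1746)
```

play_rows:
  series:
    - [[0, -0.04, 0], 0, 1]
    - [[0, -0.08, 0], 0, 1]
    - [[0.02, -0.12, 0.0], 0.05, 1]
    - [[0.06, -0.15, 0.005], 0.1, 1]
    - [[0.1, -0.156, 0.01], 0.1746, 1]
    - [[0.145, -0.156, 0.0128], 0.1746, 1]
    - [[0.19, -0.156, 0.0128], 0.1746, 1]
    - [[0.2286, -0.156, 0.0128], 0.1746, 1]
    - [[0.2286, -0.156, 0.0128], 0.1746, 1]
    - [[0.2286, -0.156, 0.0128], 0.1746, 1]

```text
clock: 4.15
eef_pos: [479.6, -70.4, 159.7]
eef_rot: [-1.572, 0.001, -1.572]
wrist_force: [0.6, -0.2, -2.4]
finger_gap: 15.0
```

Run:
```python
from h import *
from cell import manip
import pickle
s=manip.read_state();P=manip.camera_params('wrist')
a=manip.camera('wrist');cv2.imwrite('pics/w2.png',a[...,::-1]);pickle.dump((s,P),open('w2.pkl','wb'))
b=manip.camera('scene');cv2.imwrite('pics/scene2.png',b[...,::-1])
print(s['eef_pos'],s['eef_rot'],s['clock'],s['finger_gap'],s['wrist_force'])
```

```text
[479.6403722  -70.40663124 159.72199455] [-1.57150830e+00  1.44378934e-03 -1.57244572e+00] 4.15 14.984857086725677 [ 0.61702144 -0.21038742 -2.37423027]
```

View pics/w2.png

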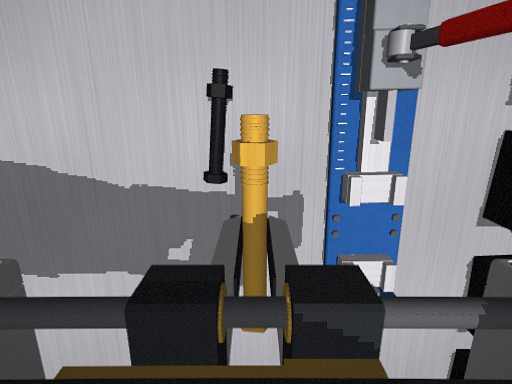

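Run:
```python
import cv2
a=cv2.imread('pics/w2.png')[0:300,312:432]
a=cv2.resize(a,None,fx=3,fy=2.0*1.0,interpolation=cv2.INTER_CUBIC) if 0 else cv2.resize(a,None,fx=2,fy=2,interpolation=cv2.INTER_CUBIC)
b=cv2.imread('pics/scene2.png')[180:320,190:350]; b=cv2.resize(b,None,fx=3.4,fy=3.4,interpolation=cv2.INTER_CUBIC)
import numpy as np
c=np.zeros((600,800,3),np.uint8);c[:a.shape[0],:a.shape[1]]=a;c[:b.shape[0],250:250+b.shape[1]]=b
cv2.imwrite('pics/c2.png',c)
```

```text
(no output)
```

View pics/c2.png

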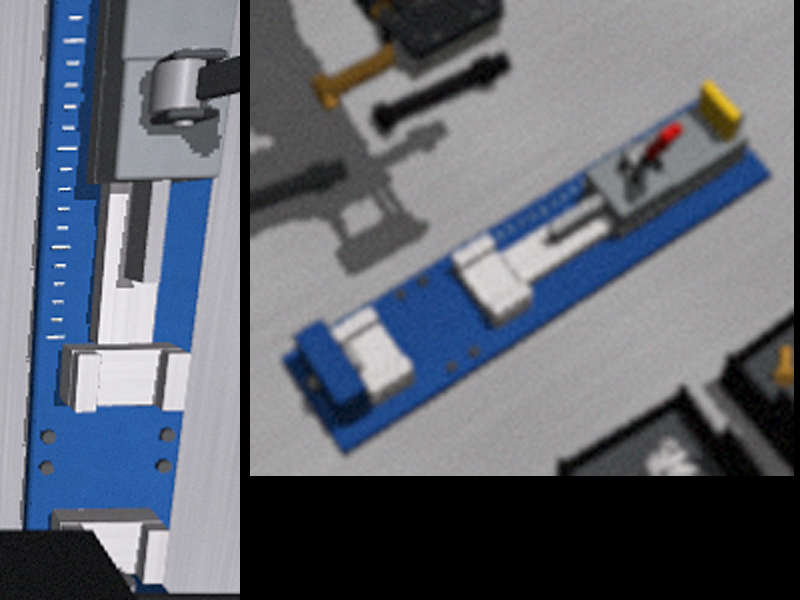

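The nut block, stop block, rail and open lever are all visible, and the bolt is held straight. I'll fit the gauge pose from both views.

Run:
```python
from h import *
from cell import manip
import pickle
from scipy.optimize import least_squares
s,W=pickle.load(open('w2.pkl','rb'));S=manip.camera_params('scene')
w=lambda u,v:(312+u/2,v/2)
sc=lambda u,v:(190+(u-250)/3.4,180+v/3.4)
# fixed pts (cam, uv, gauge xyz or None coordinate for line)
A=[(W,w(98,352),(-17.5,-24,40)),(W,w(163,352),(17.5,-24,40)),(S,sc(345,453),(45,-200,0)),(S,sc(770,175),(45,200,6)),(S,sc(283,358),(-45,-200,12))]
L=[(W,w(47,0),-45,12),(W,w(24,530),-45,12),(W,w(212,180),45,12),(W,w(166,590),45,12)]
F=[(W,w(113,180),(-24,0,56)),(W,w(219,177),(24,0,56)),(S,sc(705,83),(-20,110,90)),(S,sc(742,125),(20,110,90))]
def back(P,uv,z,p):
    q=onz(P,uv,z)[:2]-p[:2];c,d=np.cos(p[2]),np.sin(p[2]);return np.array([c*q[0]+d*q[1],-d*q[0]+c*q[1]])
def f(p):
    r=[]
    for P,uv,g in A:r+=list((back(P,uv,g[2],p)-g[:2])*(1 if P is W else .4))
    for P,uv,x,z in L:r.append(back(P,uv,z,p)[0]-x)
    for P,uv,g in F:r+=list((back(P,uv,g[2],p)-np.array([g[0],g[1]+p[3]]))*(1 if P is W else .4))
    return np.array(r)
o=least_squares(f,[605,-35,0,20],loss='soft_l1',f_scale=2,x_scale=[1,1,.01,1]);np.set_printoptions(precision=2,suppress=True)
print(o.x,'\n',f(o.x));np.save('g.npy',o.x)
```

```text
[608.4  -38.01   0.02  60.45] 
 [-0.76  0.22 -2.04 -0.57 -0.82  0.93  0.45 -0.57  1.79  0.55 -1.32 -0.56
 -0.22  1.69  0.59  0.13  0.46  0.15  1.99 -0.19  3.98 -0.54]
```

Run:
```python
from h import *
from cell import manip
s=manip.read_state();g=np.load('g.npy');print(g[2])
print(rel(s,(500,-195,130),g[2]))
```

```text
0.02087285020211149
(array([0.1258, 0.0298, 0.0202]), -0.0202, 0.0006)
```

play_rows:
  series:
    - [[0.045, 0.01, 0.008], -0.02, 1]
    - [[0.09, 0.02, 0.015], -0.02, 1]
    - [[0.126, 0.03, 0.02], -0.02, 1]
    - [[0.126, 0.03, 0.02], -0.02, 1]
    - [[0.126, 0.03, 0.02], -0.02, 1]

```text
clock: 4.75
eef_pos: [499.7, -194.4, 129.4]
eef_rot: [-1.572, 0.002, -1.55]
wrist_force: [-0.5, 0.2, -3.8]
finger_gap: 15.2
```

Run:
```python
from h import *
from cell import manip
import pickle
s=manip.read_state();P=manip.camera_params('wrist')
a=manip.camera('wrist')[...,::-1];cv2.imwrite('pics/w3.png',a);pickle.dump((s,P),open('w3.pkl','wb'))
cv2.imwrite('pics/c3.png',cv2.resize(a[30:300,210:470],None,fx=2,fy=2,interpolation=cv2.INTER_CUBIC))
print(s['eef_pos'],s['eef_rot'],s['clock'],s['finger_gap'],s['wrist_force'])
```

```text
[ 499.70367373 -194.39192395  129.43071151] [-1.57185372  0.0019987  -1.54997264] 4.75 15.22893265006416 [-0.52910983  0.16682272 -3.75782549]
```

View pics/c3.png

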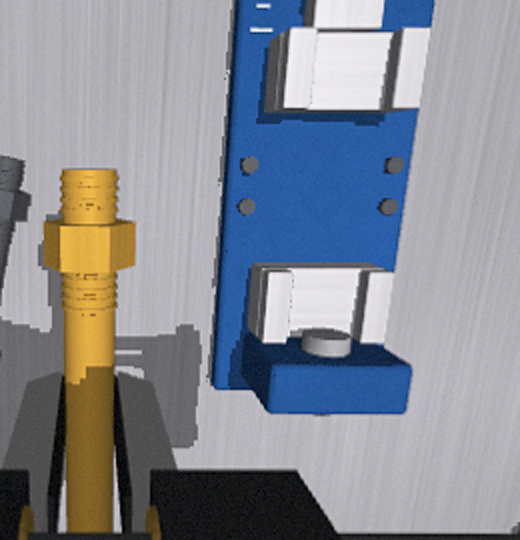

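Run:
```python
from h import *
import pickle
from scipy.optimize import least_squares
np.set_printoptions(precision=2,suppress=True)
s,W=pickle.load(open('w3.pkl','rb'))
w=lambda u,v:(210+u/2,30+v/2)
A=[((290,270),(-17.5,-128,40)),((364,272),(17.5,-128,40)),((310,108),(-17.5,-56,40)),((317,28),(-17.5,-24,40)),((400,28),(17.5,-24,40)),((393,108),(17.5,-56,40)),((270,366),(-32,-165,64)),((410,365),(32,-165,64))]
def f(p):
    c,d=np.cos(p[2]),np.sin(p[2]);R=np.array([[c,-d],[d,c]])
    return np.concatenate([ (R.T@(onz(W,w(*uv),g[2])[:2]-p[:2])-g[:2]) for uv,g in A])
o=least_squares(f,[608,-38,.02],loss='soft_l1',f_scale=2,x_scale=[1,1,.01]);p=o.x
print(p,p[2].round(4),'\n',f(p).reshape(-1,2));np.save('g2.npy',p)
c,d=np.cos(p[2]),np.sin(p[2]);R=np.array([[c,-d],[d,c]])
G=lambda x,y,z:np.r_[R@[x,y]+p[:2],z]
for y in(-160,-156,-152,-148):
    q=proj(W,[G(0,y,31),G(0,y,53),G(-11,y,42),G(11,y,42),G(0,-165,53)]);print(y,((q-[210,30])*2).round(0).tolist())
# bolt tip in tool frame for axis height TCP+8
T=s['eef_pos']
for z in(137,145):print('tip',onz(W,w(90,170),z)-T,'nut far edge',onz(W,w(90,222),z+12)-T)
```

```text
[609.18 -39.27   0.01] 0.0068 
 [[-0.31  0.95]
 [-1.03  0.45]
 [ 0.73 -0.19]
 [-0.06 -0.87]
 [-0.72 -0.58]
 [ 1.3   0.16]
 [ 1.46 -0.62]
 [-1.14  0.73]]
-160 [[313.0, 333.0], [331.0, 347.0], [298.0, 339.0], [345.0, 340.0], [330.0, 357.0]]
-156 [[314.0, 325.0], [332.0, 339.0], [299.0, 331.0], [346.0, 332.0], [330.0, 357.0]]
-152 [[315.0, 317.0], [333.0, 330.0], [300.0, 323.0], [347.0, 324.0], [330.0, 357.0]]
-148 [[316.0, 309.0], [334.0, 322.0], [301.0, 315.0], [348.0, 316.0], [330.0, 357.0]]
tip [-1.39 73.63  7.57] nut far edge [-1.13 60.37 19.57]
tip [-1.41 73.84 15.57] nut far edge [-1.17 61.26 27.57]
```

Run:
```python
from h import *
from cell import manip
s=manip.read_state()
for z in(110,35):print(rel(s,(610,-126.5,z),.012))
```

```text
(array([-0.065 ,  0.0199,  0.1116]), 0.0097, 0.0217)
(array([-0.0648,  0.0949,  0.1116]), 0.0097, 0.0217)
```

play_rows:
  series:
    - [[-0.025, 0.0, 0.04], 0.01, 1]
    - [[-0.05, 0.01, 0.08], 0.01, 1]
    - [[-0.065, 0.02, 0.1116], 0.01, 1]
    - [[-0.065, 0.02, 0.1116], 0.01, 1]
    - [[-0.065, 0.05, 0.1116], 0.01, 1]
    - [[-0.065, 0.075, 0.1116], 0.01, 1]
    - [[-0.065, 0.085, 0.1116], 0.01, 1]
    - [[-0.065, 0.092, 0.1116], 0.01, 1]
    - [[-0.065, 0.0945, 0.1116], 0.01, 1]
    - [[-0.065, 0.0945, 0.1116], 0.01, 1]

```text
clock: 5.8
eef_pos: [610.6, -126.0, 37.6]
eef_rot: [-1.569, 0.001, -1.559]
wrist_force: [-1.9, 1.9, 2.4]
finger_gap: 15.4
```

Run:
```python
from h import *
from cell import manip
s=manip.read_state()
a=manip.camera('wrist')[...,::-1];b=manip.camera('side')[...,::-1]
c=np.zeros((600,800,3),np.uint8);c[:384,:512]=a
d=cv2.resize(b[130:275,160:270],None,fx=2.5,fy=2.5,interpolation=cv2.INTER_CUBIC);c[:d.shape[0],515:515+d.shape[1]]=d
cv2.imwrite('pics/c4.png',c)
print(s['eef_pos'],s['eef_rot'],s['clock'],s['finger_gap'],s['wrist_force'],s['moment'])
```

```text
[ 610.64895491 -125.9973845    37.62753199] [-1.56907174e+00  1.39179748e-03 -1.55856652e+00] 5.8 15.351326842529607 [-1.94845716  1.88080522  2.3664735 ] [0.26567924 0.36400393 0.05858006]
```

View pics/c4.png

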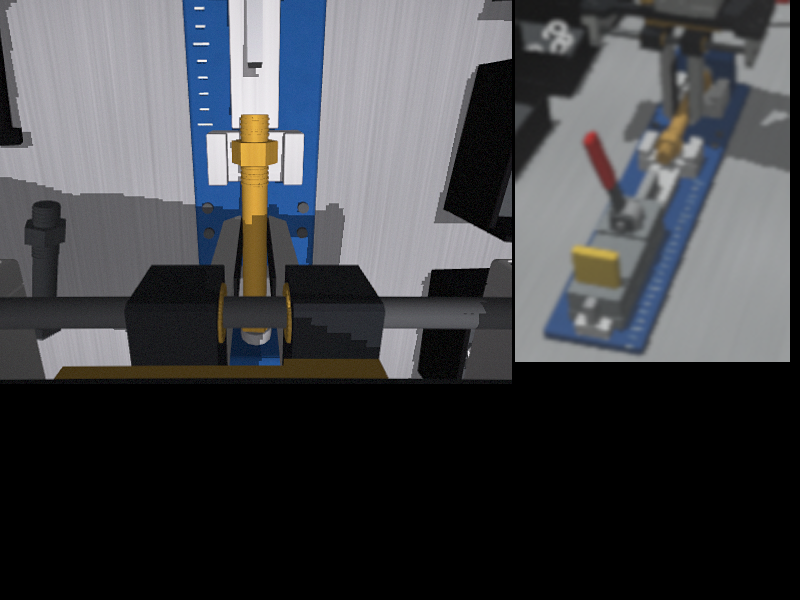

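The head and nut are between the guides, with the nut at (254,150) and the guides at 228 and 284. I'll release it, rise, and turn the jaws to pinch the fin.

play_rows:
  series:
    - [[0, 0.0, 0], 0, 0.8]
    - [[0, 0, 0], 0, 0.7]
    - [[0, 0, 0], 0, 0.6]
    - [[0, 0, 0], 0, 0.6]
    - [[0, -0.03, 0], 0, 0.6]
    - [[0, -0.07, 0], 0, 0.6]
    - [[0, -0.11, 0], 0, 0.6]
    - [[0, -0.12, 0], 0, 0.6]
    - [[0, -0.12, 0], 0, 0.6]

```text
clock: 6.8
eef_pos: [611.1, -126.4, 159.0]
eef_rot: [-1.566, 0.001, -1.559]
wrist_force: [1.0, 0.5, -1.2]
finger_gap: 37.5
```

Run:
```python
from h import *
from cell import manip
import pickle
s=manip.read_state();P=manip.camera_params('wrist');pickle.dump((s,P),open('w5.pkl','wb'))
a=manip.camera('wrist')[...,::-1];cv2.imwrite('pics/w5.png',a)
print(s['eef_pos'],s['clock'],s['finger_gap'],s['wrist_force'],s['joints'])
print(rel(s,(590,130,158),np.pi/2+.012))
```

```text
[ 611.050835   -126.41115828  159.04341933] 6.8 37.51271161243473 [ 0.95220577  0.50840997 -1.16947852] [-0.26348335  0.49969753  1.35320201  0.00191356  1.28425793 -0.27604937]
(array([-0.2566,  0.0011, -0.018 ]), -1.5708, 0.012)
```

View pics/w5.png

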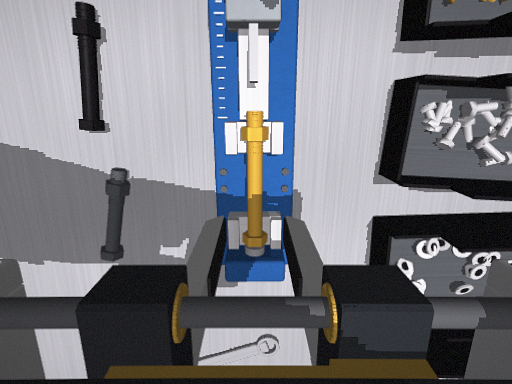

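play_rows:
  series:
    - [[-0.04, -0.012, -0.004], -0.15, 0.6]
    - [[-0.08, -0.012, -0.004], -0.3, 0.6]
    - [[-0.12, -0.012, -0.004], -0.45, 0.6]
    - [[-0.16, -0.012, -0.004], -0.6, 0.6]
    - [[-0.2, -0.012, -0.004], -0.75, 0.6]
    - [[-0.24, -0.012, -0.004], -0.9, 0.6]
    - [[-0.2585, -0.012, -0.003], -1.05, 0.6]
    - [[-0.2585, -0.01, -0.001], -1.2, 0.6]
    - [[-0.2585, -0.005, -0.001], -1.35, 0.6]
    - [[-0.2585, 0, -0.001], -1.5, 0.6]
    - [[-0.2585, 0, -0.001], -1.57, 0.6]
    - [[-0.2585, 0, -0.001], -1.57, 0.6]
    - [[-0.2585, 0, -0.001], -1.57, 0.6]

```text
clock: 8.15
eef_pos: [605.8, 132.2, 156.0]
eef_rot: [-1.57, 0.0, 0.009]
wrist_force: [-0.5, -0.0, -0.4]
finger_gap: 37.4
```

Run:
```python
from h import *
from cell import manip
import pickle
s=manip.read_state();P=manip.camera_params('wrist');pickle.dump((s,P),open('w6.pkl','wb'))
a=manip.camera('wrist')[...,::-1];cv2.imwrite('pics/w6.png',a)
print(s['eef_pos'],s['eef_rot'],s['clock'],s['finger_gap'],s['wrist_force'],s['joints'])
h=cv2.cvtColor(np.ascontiguousarray(a),cv2.COLOR_BGR2HSV)
m=cv2.inRange(h,(22,120,120),(34,255,255));n,l,st,c=cv2.connectedComponentsWithStats(m)
for i in range(1,n):
    if st[i,4]>100:print(st[i],c[i])
```

```text
[605.81055331 132.15325966 155.99936362] [-1.56969078e+00  1.56148525e-04  8.79321034e-03] 8.15 37.38700277375392 [-0.47322318 -0.0309013  -0.39820208] [ 1.55228913e-01  4.96337003e-01  1.36547360e+00  1.16550952e-03
  1.27977541e+00 -1.42469495e+00]
[250 178  10  42 413] [254.48910412 198.44794189]
```

View pics/w6.png

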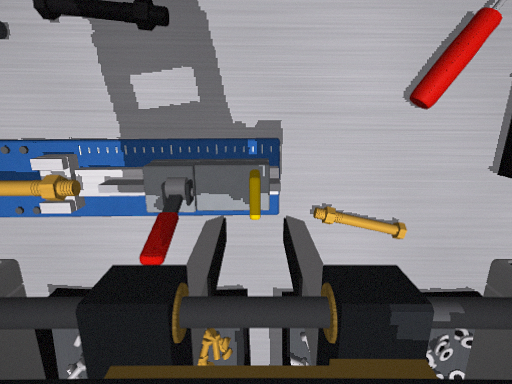

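Run:
```python
from h import *
import pickle
from cell import manip
s,P=pickle.load(open('w6.pkl','rb'));np.set_printoptions(precision=1,suppress=True)
print(onz(P,(254.8,219.5),90),onz(P,(254.2,182),90),onz(P,(254.2,171),90))
print('face',onz(P,(144,170),56),onz(P,(144,207),56),'rear plate',onz(P,(279,150),12),onz(P,(279,210),12))
print(s['eef_pos'])
print('tip of bolt',onz(P,(79,187),42))
# plate edge yaw
print(onz(P,(60,140),12),onz(P,(270,140),12))
```

```text
[625.  133.2  90. ] [590.5 132.4  90. ] [580.8 132.3  90. ]
face [588.1  25.8  56. ] [626.   22.3  56. ] rear plate [574.  159.7  12. ] [644.2 161.9  12. ]
[605.8 132.2 156. ]
tip of bolt [609.7 -47.8  42. ]
[565.3 -78.5  12. ] [563.1 149.5  12. ]
```

Fin at (254,200) → world (606,132.8). Descending, pinching, and sliding most of the way.

play_rows:
  series:
    - [[0, 0.04, 0.0006], 0, 0.6]
    - [[0, 0.075, 0.0006], 0, 0.6]
    - [[0, 0.09, 0.0006], 0, 0.6]
    - [[0, 0.092, 0.0006], 0, 0.6]
    - [[0, 0.092, 0.0006], 0, 1]
    - [[0, 0.092, 0.0006], 0, 1]
    - [[0, 0.092, 0.0006], 0, 1]
    - [[0, 0.092, 0.0006], 0, 1]
    - [[0, 0.092, 0.0006], 0, 1]
  squeeze: 40

```text
clock: 9.1
eef_pos: [606.5, 132.8, 65.5]
eef_rot: [-1.57, -0.002, 0.009]
wrist_force: [-1.8, -1.5, 6.2]
finger_gap: 9.7
```

play_rows:
  series:
    - [[0, 0, -0.01], 0, 1]
    - [[0, 0, -0.022], 0, 1]
    - [[0, 0, -0.034], 0, 1]
    - [[0, 0, -0.046], 0, 1]
    - [[0, 0, -0.056], 0, 1]
    - [[0, 0, -0.06], 0, 1]
    - [[0, 0, -0.06], 0, 1]
    - [[0, 0, -0.06], 0, 1]

```text
clock: 9.9
eef_pos: [607.4, 72.7, 65.5]
eef_rot: [-1.57, -0.003, 0.009]
wrist_force: [5.6, 0.1, -2.9]
finger_gap: 9.9
```

play_rows:
  series:
    - [[0, 0, -0.003], 0, 1]
    - [[0, 0, -0.006], 0, 1]
    - [[0, 0, -0.009], 0, 1]
    - [[0, 0, -0.012], 0, 1]
    - [[0, 0, -0.012], 0, 1]

```text
clock: 10.4
eef_pos: [607.6, 61.4, 65.5]
eef_rot: [-1.569, -0.004, 0.01]
wrist_force: [3.9, 4.6, -3.6]
finger_gap: 9.5
```

play_rows:
  series:
    - [[0, 0, -0.001], 0, 1]
    - [[0, 0, -0.002], 0, 1]
    - [[0, 0, -0.003], 0, 1]
    - [[0, 0, -0.003], 0, 1]

```text
clock: 10.8
eef_pos: [607.7, 59.4, 65.5]
eef_rot: [-1.567, -0.004, 0.01]
wrist_force: [3.4, 7.6, -2.4]
finger_gap: 9.8
```

play_rows:
  series:
    - [[0, 0, -0.001], 0, 1]
    - [[0, 0, -0.002], 0, 1]
    - [[0, 0, -0.002], 0, 1]

```text
clock: 11.1
eef_pos: [607.7, 58.4, 65.5]
eef_rot: [-1.566, -0.004, 0.011]
wrist_force: [3.2, 7.7, -3.1]
finger_gap: 9.5
```

play_rows:
  series:
    - [[0, 0, -0.002], 0, 1]
    - [[0, 0, -0.004], 0, 1]
    - [[0, 0, -0.005], 0, 1]
    - [[0, 0, -0.005], 0, 1]

```text
clock: 11.5
eef_pos: [607.8, 54.5, 65.5]
eef_rot: [-1.565, -0.004, 0.011]
wrist_force: [3.9, 8.7, -2.2]
finger_gap: 9.4
```

play_rows:
  series:
    - [[0, 0, -0.002], 0, 1]
    - [[0, 0, -0.003], 0, 1]
    - [[0, 0, -0.004], 0, 1]
    - [[0, 0, -0.004], 0, 1]

```text
clock: 11.9
eef_pos: [607.8, 53.3, 65.5]
eef_rot: [-1.561, -0.005, 0.012]
wrist_force: [3.2, 18.4, -4.4]
finger_gap: 9.6
```

play_rows:
  series:
    - [[0, 0, -0.003], 0, 1]
    - [[0, 0, -0.005], 0, 1]
    - [[0, 0, -0.006], 0, 1]
    - [[0, 0, -0.006], 0, 1]

```text
clock: 12.3
eef_pos: [607.8, 53.1, 65.5]
eef_rot: [-1.553, -0.005, 0.014]
wrist_force: [3.9, 39.5, -4.4]
finger_gap: 9.8
```

The push force rose to 39 N over only 0.2 mm of travel, so the bolt is seated between stud and stop. I'll relax, release and lift.

play_rows:
  series:
    - [[0, 0, 0], 0, 1]
    - [[0, 0, 0], 0, 1]
    - [[0, 0, 0], 0, 0.85]
    - [[0, 0, 0], 0, 0.7]
    - [[0, 0, 0], 0, 0.6]
    - [[0, 0, 0], 0, 0.6]
    - [[0, -0.04, 0], 0, 0.6]
    - [[0, -0.08, 0], 0, 0.6]
    - [[0, -0.11, 0], 0, 0.8]
    - [[0, -0.12, 0], 0, 1]
    - [[0, -0.12, 0], 0, 1]
    - [[0, -0.12, 0], 0, 1]

```text
clock: 13.5
eef_pos: [606.7, 50.9, 183.7]
eef_rot: [-1.553, -0.003, 0.014]
wrist_force: [0.6, 0.2, -0.8]
finger_gap: 8.7
```

Run:
```python
from h import *
from cell import manip
import pickle
np.set_printoptions(precision=2,suppress=True)
s=manip.read_state();P=manip.camera_params('wrist');pickle.dump((s,P),open('w7.pkl','wb'))
a=manip.camera('wrist')[...,::-1];cv2.imwrite('pics/w7.png',a)
print(s['eef_pos'],s['eef_rot'],s['clock'],s['finger_gap'],s['wrist_force'],s['joints'])
h=cv2.cvtColor(np.ascontiguousarray(a),cv2.COLOR_BGR2HSV)
m=cv2.inRange(h,(0,150,60),(8,255,255));n,l,st,c=cv2.connectedComponentsWithStats(m)
for i in range(1,n):
    if st[i,4]>100:print(st[i],c[i])
print('expected tip',proj(P,[[646,-21,144]]))
```

```text
[606.65  50.9  183.74] [-1.55 -0.    0.01] 13.5 8.734506809629842 [ 0.56  0.16 -0.8 ] [ 0.02  0.45  1.37  0.02  1.32 -1.57]
[ 464   42   48   67 1326] [491.59  80.22]
[155 202  31  46 813] [170.33 225.99]
expected tip [[164.58 253.75]]
```

View pics/w7.png

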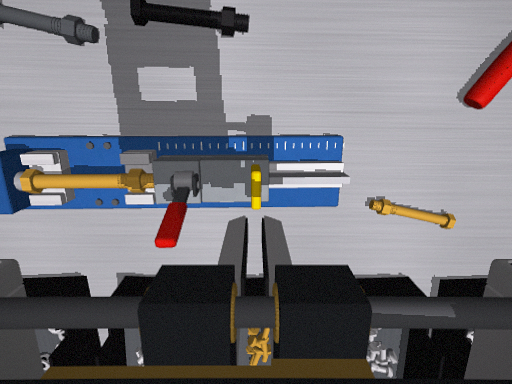

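Run:
```python
from h import *
from cell import manip
s=manip.read_state();np.set_printoptions(suppress=True)
for t in[(650,20,180),(692,-20,180),(692,-20,124)]:print(rel(s,t,np.pi/2+.012))
# from the state at (692,-20,124)
T=Ro.from_euler('xyz',s['eef_rot']).as_matrix()
f=lambda x,z:np.round(T.T@np.array([x-692,0,z-124])/1000,4).tolist()
for th in range(0,96,8):
    a=np.radians(min(th,90));r=62;o=3
    print(th,f(609-r*np.sin(a)+o*np.cos(a)+8,64+r*np.cos(a)+o*np.sin(a)))
```

```text
(array([ 0.043 ,  0.003 , -0.0316]), 0.0021, 1.5849)
(array([ 0.0844,  0.0024, -0.0722]), 0.0021, 1.5849)
(array([ 0.0843,  0.0584, -0.0732]), 0.0021, 1.5849)
0 [-0.072, -0.0021, 0.0011]
8 [-0.0806, -0.002, 0.0012]
16 [-0.0892, -0.0006, 0.0013]
24 [-0.0975, 0.0019, 0.0013]
32 [-0.1053, 0.0056, 0.0014]
40 [-0.1126, 0.0103, 0.0014]
48 [-0.1191, 0.016, 0.0014]
56 [-0.1248, 0.0226, 0.0014]
64 [-0.1295, 0.0299, 0.0013]
72 [-0.1331, 0.0377, 0.0012]
80 [-0.1356, 0.046, 0.0011]
88 [-0.137, 0.0545, 0.001]
```

play_rows:
  series:
    - [[0.043, 0.003, -0.0316], 0, 1]
    - [[0.084, 0.0024, -0.065], 0, 1]
    - [[0.0844, 0.0024, -0.0722], 0, 1]
    - [[0.0844, 0.0024, -0.0722], 0, 1]
    - [[0.0844, 0.03, -0.0727], 0, 1]
    - [[0.0843, 0.055, -0.0731], 0, 1]
    - [[0.0843, 0.0584, -0.0732], 0, 1]
    - [[0.0843, 0.0584, -0.0732], 0, 1]
  squeeze: 20

```text
clock: 14.35
eef_pos: [691.3, -19.1, 124.0]
eef_rot: [-1.553, -0.001, 0.015]
wrist_force: [-0.2, -0.4, 0.3]
finger_gap: 0.2
```

play_rows:
  series:
    - [[-0.012, -0.0005, 0.0002], 0, 1]
    - [[-0.025, -0.001, 0.0004], 0, 1]
    - [[-0.033, -0.001, 0.0006], 0, 1]
    - [[-0.041, -0.0015, 0.0007], 0, 1]
    - [[-0.049, -0.002, 0.0008], 0, 1]
    - [[-0.049, -0.002, 0.0008], 0, 1]

```text
clock: 14.95
eef_pos: [642.7, -19.0, 127.6]
eef_rot: [-1.554, -0.004, 0.015]
wrist_force: [1.1, -0.4, 1.4]
finger_gap: 0.5
```

play_rows:
  series:
    - [[-0.008, 0.001, 0], 0, 1]
    - [[-0.016, 0.0015, 0], 0, 1]
    - [[-0.023, 0.0015, 0], 0, 1]
    - [[-0.0313, 0.0016, 0], 0, 1]
    - [[-0.04, 0.003, 0], 0, 1]
    - [[-0.0482, 0.0055, 0], 0, 1]
    - [[-0.056, 0.0092, 0], 0, 1]
    - [[-0.0633, 0.0139, 0], 0, 1]
    - [[-0.0633, 0.0139, 0], 0, 1]

```text
clock: 15.85
eef_pos: [579.5, -19.9, 113.7]
eef_rot: [-1.554, -0.005, 0.015]
wrist_force: [2.1, -1.4, 2.7]
finger_gap: 0.3
```

play_rows:
  series:
    - [[-0.0065, 0.0057, 0.0002], 0, 1]
    - [[-0.0122, 0.0123, 0.0003], 0, 1]
    - [[-0.0169, 0.0196, 0.0004], 0, 1]
    - [[-0.0205, 0.0274, 0.0003], 0, 1]
    - [[-0.023, 0.0357, 0.0002], 0, 1]
    - [[-0.0244, 0.042, 0], 0, 1]
    - [[-0.0246, 0.045, 0], 0, 1]
    - [[-0.0246, 0.047, 0], 0, 1]
    - [[-0.0246, 0.047, 0], 0, 1]

```text
clock: 16.75
eef_pos: [555.7, -20.1, 69.1]
eef_rot: [-1.555, -0.006, 0.015]
wrist_force: [-10.8, -3.1, 28.3]
finger_gap: 0.4
```

play_rows:
  series:
    - [[0, 0, 0], 0, 1]
    - [[0, -0.005, 0], 0, 1]
    - [[0, -0.03, 0], 0, 1]
    - [[0, -0.07, 0], 0, 1]
    - [[-0.03, -0.11, 0.04], 0, 1]
    - [[-0.06, -0.13, 0.08], 0, 1]
    - [[-0.08, -0.13, 0.1], 0, 1]
    - [[-0.08, -0.13, 0.1], 0, 1]

```text
clock: 17.55
eef_pos: [471.5, 79.3, 201.7]
eef_rot: [-1.554, -0.007, 0.018]
wrist_force: [0.5, 1.2, -0.0]
finger_gap: 0.5
```

Run:
```python
from h import *
from cell import manip
import pickle
np.set_printoptions(precision=2,suppress=True)
s=manip.read_state();P=manip.camera_params('wrist')
a=manip.camera('wrist')[...,::-1];b=manip.camera('side')[...,::-1];S=manip.camera('scene')[...,::-1]
c=np.zeros((600,800,3),np.uint8);c[:384,:512]=a
d=cv2.resize(b[130:275,160:270],None,fx=2.5,fy=2.5,interpolation=cv2.INTER_CUBIC);c[:d.shape[0],515:515+d.shape[1]]=d
e=cv2.resize(S[200:320,190:360],None,fx=1.8,fy=1.8,interpolation=cv2.INTER_CUBIC);c[384:384+e.shape[0],:e.shape[1]]=e
cv2.imwrite('pics/c8.png',c);pickle.dump((s,P),open('w8.pkl','wb'))
print(s['eef_pos'],s['clock'],s['wrist_force'])
g=np.load('g2.npy')
print('lever tip level',proj(P,[[609-88,-20.5,64]]),'stop face top',proj(P,[[609-24,-57,56],[609+24,-57,56]]))
```

```text
[471.52  79.3  201.73] 17.55 [ 0.52  1.24 -0.  ]
lever tip level [[164.31 218.96]] stop face top [[139.61 264.71]
 [142.91 298.24]]
```

View pics/c8.png

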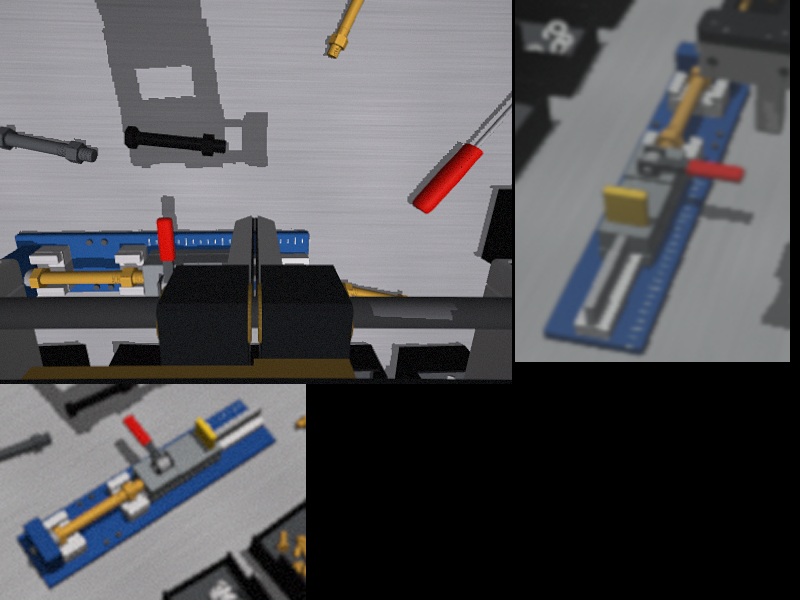

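The lever is level, with its tip at (166,218) against a predicted (164,219), and the stop is against the bolt. I'll use the last picture for a close-up of the stud and stop contacts, before and after the flip.

Run:
```python
import cv2,numpy as np
a=cv2.imread('pics/w7.png')[150:220,5:205];b=cv2.imread('pics/c8.png')[245:310,15:215]
c=np.vstack([cv2.resize(x,None,fx=4,fy=4,interpolation=cv2.INTER_LANCZOS4) for x in(a,b)])
cv2.imwrite('pics/c9.png',c);print(c.shape)
```

```text
(540, 800, 3)
```

View pics/c9.png

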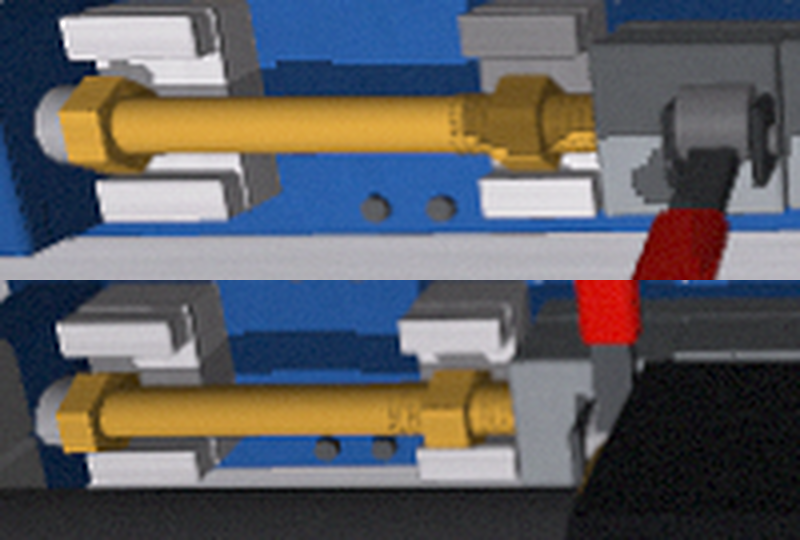

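Run:
```python
from cell import manip
s=manip.read_state();print(s['clock'],s['wrist_force'],s['qd']);print(manip.sign_off())
```

```text
17.7 [-0.19085869 -0.08557367 -0.32265484] [-0.01975251  0.02139695 -0.00512483  0.00128031 -0.00542277  0.00214483]
the job is handed in; nothing more can be done
None
```

The gauge is set to the brass bolt and locked, and I handed the job in at 17.7 s of the 58 s allowed. I laid the largest brass bolt in the cradle with its head to the stud. I then pinched the fin and slid the stop up about 80 mm. At the end the push force rose to 39 N over the last 0.2 mm. After letting go, I flipped the red lever over with the closed fingers, which met 28 N at z = 69 mm, where its end stop should be.

**Last checks:**
- **Fit:** the close-ups before and after the flip show no gap at the stud or the stop. They resolve only about 1 mm, and I did not push on the stop again to test for smaller play.
- **Lever:** it lies level, with its tip within about 2 px of where a locked lever should appear.
- **Other bolts:** the steel and black bolts were not touched.
- **Robot:** it stood clear of everything, with the wrist force near zero.

**Disagreements:** the two measurements of the gauge's angle differed slightly (0.021 and 0.007 rad), so I used a value between them. After placing, the bolt's tip measured about 5 mm nearer the stop than I had planned. The stop pushed the bolt home from there.

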